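# Switch on the tap lights by size

### The job

Four battery tap lights lie on the bench of the storage unit for checking before they go up on the racks. With a fingertip, press down the caps of the three round ones lightly so that each switches on and stays down: the largest first, then the middle-sized one, then the smallest. Leave the square one off, and do not lift or shift any lamp or disturb the other things on the bench.

Things in the scene. Friction and masses are not known exactly. Their poses are not given: they have to be found in the camera images.
- lamp_large: battery tap light, loose on the table: the largest of the three round ones, grey housing 114 mm across and 32 mm high with a round white cap on top. The origin is the centre of its underside; z up.
- lamp_large_top (a point): centre of the flat top face of that lamp's white cap (78 mm across), at the height where the cap now stands: about 50 mm above the table when off and 40 mm when fully down; it moves with the cap
- lamp_large_cap (a joint): how far the cap is pressed into its housing, m: 0 (at most 0.0015 at the start) = off, 0.010 = fully down; the lamp is on beyond 0.004. Slides straight down against a force that grows from about 3 N to 5 N at the bottom; it stays where it is pushed to. The cap's top face is springy by itself: it gives a further 1 mm per 3 N under the finger (6 mm at most), not counted in this value, and comes back when let go.
- lamp_medium: battery tap light, loose on the table: the middle-sized round one, grey housing 82 mm across and 28 mm high with a round white cap on top. The origin is the centre of its underside; z up.
- lamp_medium_top (a point): centre of the flat top face of that lamp's white cap (52 mm across), at the height where the cap now stands: about 46 mm above the table when off and 36 mm when fully down; it moves with the cap
- lamp_medium_cap (a joint): how far the cap is pressed into its housing, m: 0 (at most 0.0015 at the start) = off, 0.010 = fully down; the lamp is on beyond 0.004. Slides straight down against a force that grows from about 3 N to 5 N at the bottom; it stays where it is pushed to. The cap's top face is springy by itself: it gives a further 1 mm per 3 N under the finger (6 mm at most), not counted in this value, and comes back when let go.
- lamp_small: battery tap light, loose on the table: the smallest round one, grey housing 54 mm across and 24 mm high with a round white cap on top. The origin is the centre of its underside; z up.
- lamp_small_top (a point): centre of the flat top face of that lamp's white cap (32 mm across), at the height where the cap now stands: about 42 mm above the table when off and 32 mm when fully down; it moves with the cap
- lamp_small_cap (a joint): how far the cap is pressed into its housing, m: 0 (at most 0.0015 at the start) = off, 0.010 = fully down; the lamp is on beyond 0.004. Slides straight down against a force that grows from about 3 N to 5 N at the bottom; it stays where it is pushed to. The cap's top face is springy by itself: it gives a further 1 mm per 3 N under the finger (6 mm at most), not counted in this value, and comes back when let go.
- lamp_square: battery tap light, loose on the table: the only square one, grey housing 82 x 82 mm and 28 mm high with a square white cap on top. The origin is the centre of its underside; z up.
- lamp_square_top (a point): centre of the flat top face of that lamp's white cap (54 x 54 mm), at the height where the cap now stands: about 46 mm above the table when off and 36 mm when fully down; it moves with the cap
- lamp_square_cap (a joint): how far the cap is pressed into its housing, m: 0 (at most 0.0015 at the start) = off, 0.010 = fully down; the lamp is on beyond 0.004. Slides straight down against a force that grows from about 3 N to 5 N at the bottom; it stays where it is pushed to. The cap's top face is springy by itself: it gives a further 1 mm per 3 N under the finger (6 mm at most), not counted in this value, and comes back when let go.
- padlock: brass padlock lying flat, body 50 x 45 x 22 mm, steel shackle reaching 58 mm out along its +x, loose. Origin at the centre of its underside. Not part of the job.
- tape: empty cardboard tape core standing on its end like a short tube, 84 mm across, 48 mm high, loose. Origin at the centre of its underside. Not part of the job.
- battery_box: small cardboard box of batteries, 66 x 48 x 45 mm high, loose. Origin at the centre of its underside. Not part of the job.
- jar: jar of screws with a steel cap, 56 mm across, 70 mm high, loose. Origin at the centre of its underside. Not part of the job.
- screwdriver: screwdriver with a black handle lying on the table at the robot's right, about 200 mm long, loose. Origin at the centre of its underside. Not part of the job.
- mug: blue mug, 80 mm across, 90 mm high, loose, beyond the lamps. Origin at the centre of its underside. Not part of the job.
- cleaner: green bottle with a black cap, 66 mm across, 170 mm high, loose, beyond the lamps. Origin at the centre of its underside. Not part of the job.
Things that resemble listed ones, but are neither listed nor needed, are in the scene too. Leave any pink look-alike of the lamp_large alone.

How it is judged:
By the outcome, as a careful person would: the job done as asked, in the order asked, and still so for the second after the job is handed in, with the robot touching nothing.
It also fails if it takes over 48 s, if anything falls off the work surface, if the arm or the gripper's body presses on something with over 40 N, if the wrist force passes 120 N, or if a joint passes its speed limit or range.

### The arm

A 6-joint arm with a two-finger parallel gripper is mounted at the origin on the work surface. World frame = base frame: x ahead of the robot, y to its left, z up, the work surface at z = 0. Lengths are in m, angles in rad, forces in N, time in s.
With the tool pointing down it reaches from about 0.225 to 0.875 m from the base axis. Payload 3.4 kg.
Tool frame: the origin (TCP) lies midway between the tips of the shut fingers; the grasp point (between the pads) lies 19 mm behind it; x points along the fingers, z is the direction in which the jaws open and shut, and the axes are right-handed (so a half turn about x gives the same grasp; the last joint's range is limited). The gripper opens to 85 mm and grips with 20 to 120 N. Pads are 22 mm wide; open, the fingers measure 114 mm over their backs; the gripper's body (76 mm by 85 mm) begins 54 mm behind the grasp point. The pads swing forward as they close: fully open they stand 13 mm farther back than shut.
Start: joints at [1.159, 0.276, 1.505, -0, 1.361, -0.121], TCP at [0.165, 0.551, 0.231] pointing down, gripper open.
Joint ranges: [-2.89, 2.89], [-0.75, 2.08], [0.22, 2.7], [-1.18, 4.32], [0.11, 2.71], [-2.7, 2.7]. Speed limits (rad/s): [2.57, 2.57, 3.14, 3.14, 3.14, 3.14].

### API

Orientations are given as a unit quaternion [w, x, y, z].
In Python, from rig import manip, eyes gives the robot as it stands. The module is installed in compiled form; this text tells all that it offers.
- The arm moves only by the shell command python3 -m crank 'ROWS' [FORCE]. ROWS is JSON, a list of rows, each a list of 7 numbers: the shift along the tool's x, y, z in cm, then the turn, a rotation vector about the tool's x, y, z in degrees, then the finger opening in cm, from 0 to 8.54. A call has 1 to 5 rows; each row is the pose to reach, as a shift and turn from the pose commanded when the call began, along the tool's axes at that moment; what a row does not reach only later rows make up. A row lasts 1/8 s, in which the tool goes at most 62.5 mm and 10.7 degrees, less where a joint would pass 70% of its speed; a pose out of reach is approached as far as the arm can. A call with a gripper value outside its range is refused whole. The fingers move at their own pace and stop on an object; FORCE is the grip in N (left out, the last holds). Time passes only in rows, so rows that repeat a pose let the fingers close. It gives the time, the measured TCP pose, the force and the opening at its end, in the units of the state.
- manip.get_state(): the state, without advancing time (a new reading comes with each control period).
- eyes.get_image(name): name is "scene" or "side" or "wrist"; returns a dict with "color" (400x640x3 uint8, blue, green, red), "z_map" (400x640 float32, m along the optical axis (not along the pixel's ray), 0 where there is no reading), "vertical_fov" (degrees; the focal length in pixels is half the picture's height over the tangent of half this angle, whatever the lens; pixels are square), "cx", "cy" (the principal point, pixels), "eye" and "attitude" of the camera in the world. Camera axes: x right, y up, looking along -z (the intrinsics and any distortion apply to the point x, -y, -z); pixel columns grow to the right and rows downward; lengths in m; the calibration is good to about 2 mm. A picture is of the moment at which its call begins.
- manip.sign_off(): hands the job in, once; it reports no verdict.
The state is a dict: "clock": time; "qpos": joint angles; "qd": joint speeds; "effort": joint torques, N m; "position": TCP position; "ee_rot": TCP orientation; "contact_force": force on the tool from outside, world axes, zero at the start; "moment": the same for the moment, N m; "width": finger opening in m.
Only numpy, scipy, OpenCV 4.12 (cv2) and the standard library are available. Lean on these libraries where they do the work, as an engineer would, in place of code of your own. Each camera call takes 0.05 s, during which the arm holds its last target.

## Working session

There is one attempt and no reset: what is moved stays moved. The work goes in short steps, Python scripts to look and compute and a shell command to move; the robot and the scene stay as the last step left them, time stands still between calls to the robot, and variables do not carry over. Pictures are saved under pics/ and viewed, and the job is handed in when it is done.

```bash
mkdir -p pics; cat > h.py <<'E'
import numpy as np,cv2
from rig import manip,eyes
from scipy.spatial.transform import Rotation as R
def rot(q): return R.from_quat([q[1],q[2],q[3],q[0]]).as_matrix()
def att(a):
    a=np.array(a); return a if a.shape==(3,3) else rot(a)
def save(im,n,crop=None,s=1):
    c=im["color"]
    if crop: x0,y0,x1,y1=crop; c=c[y0:y1,x0:x1]
    cv2.imwrite("pics/"+n+".png",cv2.resize(c,None,fx=s,fy=s,interpolation=cv2.INTER_CUBIC))
def cloud(im):
    f=200/np.tan(np.radians(im["vertical_fov"]/2)); z=im["z_map"]
    u,v=np.meshgrid(np.arange(640),np.arange(400))
    p=np.stack([(u-im["cx"])/f*z,-(v-im["cy"])/f*z,-z],-1)
    return p@att(im["attitude"]).T+np.array(im["eye"])
E
python3 - <<'E'
from h import *
import pickle
for n in ["scene","side","wrist"]:
    im=eyes.get_image(n); save(im,n+"0"); pickle.dump(im,open(n+"0.pkl","wb"))
    print(n,{k:v for k,v in im.items() if k not in("color","z_map")})
print(manip.get_state())
E
```

```text
scene {'vertical_fov': 46.37944591939865, 'cx': 313.5431770736623, 'cy': 199.51598861923296, 'eye': array([ 1.28476057, -0.38169819,  0.86903072]), 'attitude': array([0.79499183, 0.32393575, 0.19548436, 0.47417241])}
side {'vertical_fov': 48.885355986139786, 'cx': 315.46697224583477, 'cy': 196.86010978389413, 'eye': array([0.53386698, 0.89102473, 0.83711378]), 'attitude': array([-0.01728027, -0.01372933,  0.41415496,  0.90993877])}
wrist {'vertical_fov': 59.05582168855231, 'cx': 318.51480911264133, 'cy': 201.66653693555634, 'eye': array([0.08751304, 0.57341438, 0.37322163]), 'attitude': array([ 0.79163548, -0.12824649, -0.09469132,  0.5898302 ])}
{'clock': 0.15, 'qpos': array([ 1.15897187e+00,  2.76474068e-01,  1.50581584e+00, -3.01747804e-06,
        1.36066065e+00, -1.21037580e-01]), 'qd': array([ 9.44419388e-04, -2.59162530e-04, -3.19092355e-03,  1.35853918e-03,
       -1.70326462e-05,  4.18153952e-04]), 'effort': array([ 6.13336815e-04, -4.17143118e+01, -2.46033078e+01, -1.09507369e-04,
        7.59340794e-03,  2.34726576e-05]), 'position': array([0.16473593, 0.55051607, 0.23063508]), 'ee_rot': array([ 0.56674873, -0.42252273,  0.56758145,  0.42204469]), 'contact_force': array([0.43396501, 0.65366074, 0.68199299]), 'moment': array([ 0.03847829,  0.00275492, -0.01890311]), 'width': 0.08523251894951753}
```

View pics/scene0.png

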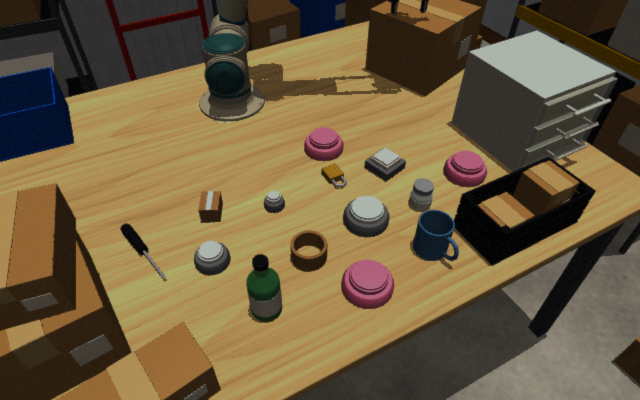

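View pics/side0.png

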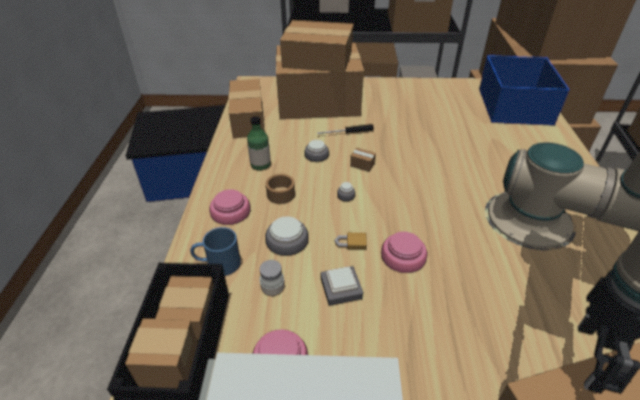

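View pics/wrist0.png

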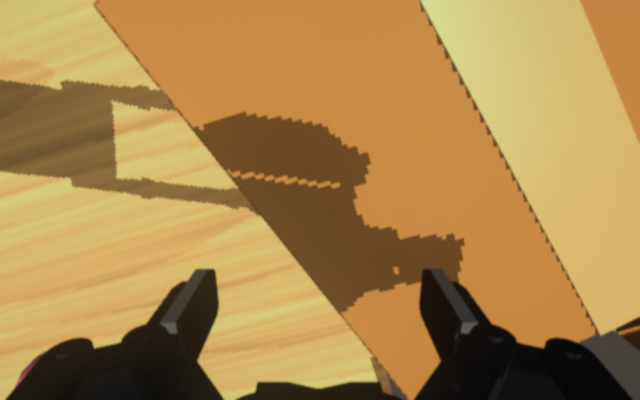

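The grey/white round lamps in the scene view are large (367,214), medium (212,256) and small (274,201). The square one is at (385,163). The three pink look-alikes at (323,143), (466,168) and (368,282) are to be left alone. Next I'll confirm in an enlarged crop and measure.

```bash
python3 - <<'E'
from h import *
import pickle
S={"scene":dict(large=(367,208),medium=(210,250),small=(274,197),square=(387,158),jar=(423,188),tape=(309,240),box=(210,198),mug=(435,225),cleaner=(262,262),padlock=(334,174),pink1=(323,137),pink2=(466,163),pink3=(368,276),carton=(425,20)),
"side":dict(large=(286,229),medium=(317,147),small=(346,188),square=(341,280))}
for n in S:
    im=pickle.load(open(n+"0.pkl","rb")); P=cloud(im); hsv=cv2.cvtColor(im["color"],cv2.COLOR_BGR2HSV)
    if n=="scene": save(im,"crop0",(180,120,440,310),3)
    for k,(u,v) in S[n].items():
        p=P[v,u]; 
        out=""
        if k in("large","medium","small","square"):
            r=dict(large=.05,medium=.036,small=.024,square=.045)[k]
            m=(np.hypot(P[...,0]-p[0],P[...,1]-p[1])<r)&(np.abs(P[...,2]-p[2])<.004)&(hsv[...,1]<60)&(hsv[...,2]>110)
            q=P[m]; ctr,rad=cv2.minEnclosingCircle(q[:,:2].astype(np.float32))
            out=(len(q),q.mean(0).round(4),np.round(ctr,4),round(rad,4))
        print(n,k,p.round(4),*out)
    # obstacles: heightmap of workspace
im=pickle.load(open("scene0.pkl","rb"));P=cloud(im)
t=P[(P[...,2]>-.02)&(P[...,2]<.02)&(P[...,0]>.3)&(P[...,0]<.8)&(abs(P[...,1])<.4)];print("table z",np.median(t[:,2]))
E
```

```text
scene large [0.6596 0.0986 0.0463] 543 [0.657  0.1001 0.0474] [0.6564 0.1009] 0.0414
scene medium [ 0.5996 -0.2797  0.0444] 280 [ 0.5952 -0.28    0.0429] [ 0.5951 -0.2792] 0.0264
scene small [ 0.5135 -0.0822  0.0417] 59 [ 0.5026 -0.0791  0.0397] [ 0.5035 -0.0787] 0.015
scene square [0.527  0.2487 0.0445] 232 [0.5159 0.2525 0.0432] [0.5152 0.2522] 0.0344
scene jar [0.6854 0.243  0.0691]
scene tape [ 0.6591 -0.0606  0.0163]
scene box [ 0.4403 -0.2239  0.0415]
scene mug [0.7757 0.2155 0.0367]
scene cleaner [ 0.7772 -0.2199  0.1705]
scene padlock [0.4916 0.1042 0.0206]
scene pink1 [0.3653 0.1403 0.0457]
scene pink2 [0.6453 0.4219 0.0451]
scene pink3 [ 0.8308 -0.01    0.051 ]
scene carton [0.1905 0.6021 0.216 ]
side large [0.6499 0.1127 0.0493] 533 [0.6513 0.1052 0.0493] [0.6503 0.1037] 0.0411
side medium [ 0.5868 -0.2586  0.0439] 109 [ 0.5889 -0.2722  0.0439] [ 0.5891 -0.2731] 0.0257
side small [ 0.4972 -0.0622  0.0416] 57 [ 0.4963 -0.0731  0.0407] [ 0.4956 -0.0755] 0.0158
side square [0.5117 0.2666 0.0466] 434 [0.5112 0.2571 0.0453] [0.5115 0.256 ] 0.0353
table z -0.00201306138555013
```

View pics/crop0.png

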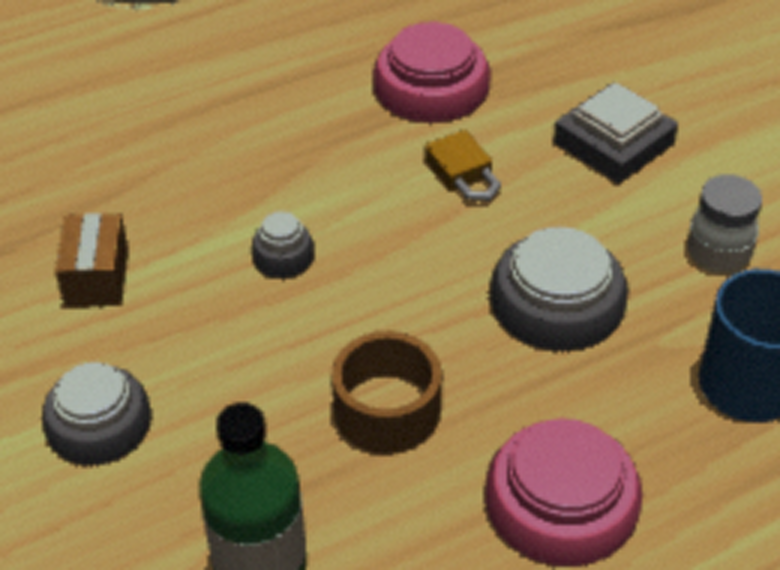

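```bash
cat >> h.py <<'E'
def rows(t):
    s=manip.get_state(); M=rot(s["ee_rot"]); d=np.array(t)-s["position"]
    print("pos",s["position"].round(4),"F",s["contact_force"].round(1),"w",round(s["width"],4),"t",s["clock"]); print("tool shift cm",(M.T@d*100).round(2)); return M
E
python3 - <<'E'
from h import *
import pickle
print(rows((.653,.103,.231)).round(3))
P=np.concatenate([cloud(pickle.load(open(n+"0.pkl","rb"))).reshape(-1,3) for n in("scene","side")])
a=np.array([.165,.551]);b=np.array([.653,.103])
for s in np.linspace(0,1,11):
    c=a+s*(b-a); m=np.hypot(*(P[:,:2]-c).T)<.09
    print(c.round(2),np.percentile(P[m,2],99.5).round(3) if m.any() else None, m.sum())
E
```

```text
pos [0.1647 0.5505 0.2306] F [0.4 0.7 0.7] w 0.0852 t 0.15
tool shift cm [-1.000e-02 -5.961e+01 -2.887e+01]
[[-0.001 -0.958  0.287]
 [-0.001  0.287  0.958]
 [-1.     0.    -0.001]]
[0.16 0.55] 0.475 13195
[0.21 0.51] 0.476 12539
[0.26 0.46] 0.004 5939
[0.31 0.42] 0.004 7152
[0.36 0.37] 0.004 6526
[0.41 0.33] 0.03 6201
[0.46 0.28] 0.047 5955
[0.51 0.24] 0.047 5822
[0.56 0.19] 0.047 5683
[0.6  0.15] 0.052 5421
[0.65 0.1 ] 0.052 6063
```

```bash
python3 -m crank '[[-4,0,0,0,0,0,0],[-4,-5,-2.4,0,0,0,0],[-4,-10,-4.8,0,0,0,0],[-4,-15,-7.2,0,0,0,0],[-4,-20,-9.7,0,0,0,0]]' 20; python3 -m crank '[[0,-5,-2.4,0,0,0,0],[0,-10,-4.8,0,0,0,0],[0,-15,-7.2,0,0,0,0],[0,-20,-9.6,0,0,0,0],[0,-20,-9.6,0,0,0,0]]'; python3 - <<'E'
from h import *
rows((.653,.103,.231))
E
```

```text
clock: 0.78
position: [0.3296, 0.3993, 0.2711]
ee_rot: [0.567, -0.422, 0.567, 0.422]
contact_force: [0.6, 0.8, -0.3]
width: 0.0
clock: 1.4
position: [0.4954, 0.2485, 0.2705]
ee_rot: [0.568, -0.421, 0.569, 0.42]
contact_force: [-0.8, 0.7, -0.1]
width: 0.0003
pos [0.4954 0.2485 0.2705] F [-0.8  0.7 -0.1] w 0.0003 t 1.4
tool shift cm [  3.97 -19.32  -9.31]
```

```bash
python3 -m crank '[[0,-4.8,-2.3,0,0,0,0],[2,-9.6,-4.6,0,0,0,0],[4,-14.4,-7,0,0,0,0],[7,-19.3,-9.3,0,0,0,0],[7,-19.3,-9.3,0,0,0,0]]'; python3 - <<'E'
from h import *
rows((.653,.103,.201))
im=eyes.get_image("wrist"); save(im,"w1"); P=cloud(im)
hsv=cv2.cvtColor(im["color"],cv2.COLOR_BGR2HSV)
m=(P[...,2]>.04)&(P[...,2]<.056)&(hsv[...,1]<60)&(hsv[...,2]>110)&(np.hypot(P[...,0]-.653,P[...,1]-.103)<.06)
q=P[m];print(len(q),q.mean(0),cv2.minEnclosingCircle(q[:,:2].astype(np.float32)))
E
```

```text
clock: 2.02
position: [0.6511, 0.1049, 0.1972]
ee_rot: [0.566, -0.42, 0.57, 0.422]
contact_force: [0.0, 0.8, 0.1]
width: 0.0
pos [0.6511 0.1049 0.1972] F [0.  0.8 0.1] w 0.0 t 2.025
tool shift cm [-0.38 -0.23 -0.13]
6758 [0.6499189  0.10308866 0.04916434] ((0.6527494192123413, 0.10219410806894302), 0.041728295385837555)
```

View pics/w1.png

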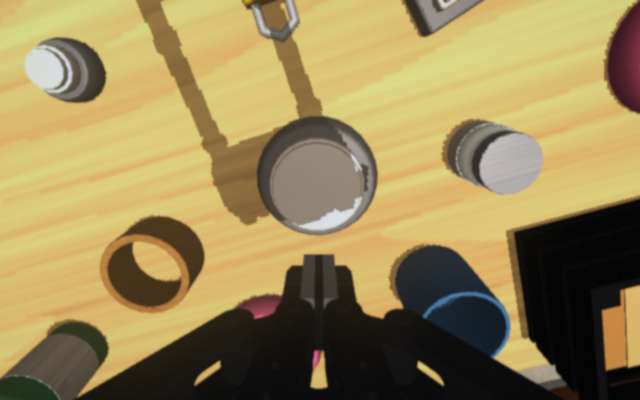

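Wrist view: the large cap at (317,180) agrees with the averaged estimate, x,y ≈ (0.6525,0.1025). Jar, mug and tape are clear of the finger. Descending.

```bash
python3 -m crank '[[5,-0.2,-0.1,0,0,0,0],[10,-0.2,-0.1,0,0,0,0],[13.5,-0.2,-0.1,0,0,0,0],[13.5,-0.2,-0.1,0,0,0,0],[13.5,-0.2,-0.1,0,0,0,0]]'; python3 -m crank '[[0.4,0,0,0,0,0,0],[0.8,0,0,0,0,0,0],[1.0,0,0,0,0,0,0],[1.0,0,0,0,0,0,0],[1.0,0,0,0,0,0,0]]'
```

```text
clock: 2.7
position: [0.6535, 0.1067, 0.0686]
ee_rot: [0.568, -0.423, 0.566, 0.422]
contact_force: [0.2, 0.1, -0.3]
width: 0.0
clock: 3.32
position: [0.6527, 0.1053, 0.0563]
ee_rot: [0.567, -0.422, 0.567, 0.422]
contact_force: [-0.0, 0.5, 0.6]
width: 0.0
```

```bash
python3 -m crank '[[0.3,0,0,0,0,0,0],[0.6,0,0,0,0,0,0],[0.6,0,0,0,0,0,0]]'; python3 -m crank '[[0.2,0,0,0,0,0,0],[0.3,0,0,0,0,0,0],[0.3,0,0,0,0,0,0]]';  python3 -m crank '[[0.2,0,0,0,0,0,0],[0.2,0,0,0,0,0,0]]'
```

```text
clock: 3.7
position: [0.6525, 0.1053, 0.05]
ee_rot: [0.567, -0.422, 0.567, 0.422]
contact_force: [0.1, 0.0, 0.2]
width: 0.0002
clock: 4.08
position: [0.6527, 0.1054, 0.0476]
ee_rot: [0.567, -0.422, 0.567, 0.422]
contact_force: [-0.4, -0.0, 2.9]
width: -0.0004
clock: 4.32
position: [0.6527, 0.1054, 0.0453]
ee_rot: [0.567, -0.422, 0.567, 0.422]
contact_force: [-0.5, -0.8, 3.9]
width: 0.0002
```

```bash
python3 -m crank '[[0.2,0,0,0,0,0,0],[0.4,0,0,0,0,0,0],[0.4,0,0,0,0,0,0]]'; python3 -m crank '[[0.2,0,0,0,0,0,0],[0.2,0,0,0,0,0,0]]'
```

```text
clock: 4.7
position: [0.6527, 0.1054, 0.0412]
ee_rot: [0.567, -0.422, 0.567, 0.422]
contact_force: [-1.3, 0.0, 3.8]
width: 0.0001
clock: 4.95
position: [0.6527, 0.1054, 0.0393]
ee_rot: [0.567, -0.422, 0.567, 0.422]
contact_force: [-0.4, -0.5, 3.6]
width: 0.0003
```

```bash
python3 -m crank '[[-2,0,0,0,0,0,0],[-7,0,0,0,0,0,0],[-12,0,0,0,0,0,0],[-16,0,0,0,0,0,0],[-16,0,0,0,0,0,0]]'; python3 - <<'E'
from h import *
for n in("wrist","side"):
    im=eyes.get_image(n); P=cloud(im); hsv=cv2.cvtColor(im["color"],cv2.COLOR_BGR2HSV)
    save(im,n+"2")
    m=(P[...,2]>.03)&(P[...,2]<.056)&(np.hypot(P[...,0]-.652,P[...,1]-.103)<.02)
    print(n,m.sum(),np.median(P[m],axis=0))
rows((.652,.103,.2)); rows((.592,-.276,.2))
E
```

```text
clock: 5.58
position: [0.6548, 0.1055, 0.2028]
ee_rot: [0.569, -0.424, 0.565, 0.421]
contact_force: [1.3, -0.2, 0.4]
width: 0.0001
wrist 1542 [0.65167519 0.10313305 0.04066229]
side 137 [0.65138866 0.10443265 0.04050135]
pos [0.6522 0.1053 0.1985] F [ 0.   0.3 -0.8] w -0.0001 t 5.675
tool shift cm [-0.15 -0.04 -0.23]
pos [0.6522 0.1053 0.1985] F [ 0.   0.3 -0.8] w -0.0001 t 5.675
tool shift cm [ -0.15  -5.16 -38.26]
```

View pics/side2.png

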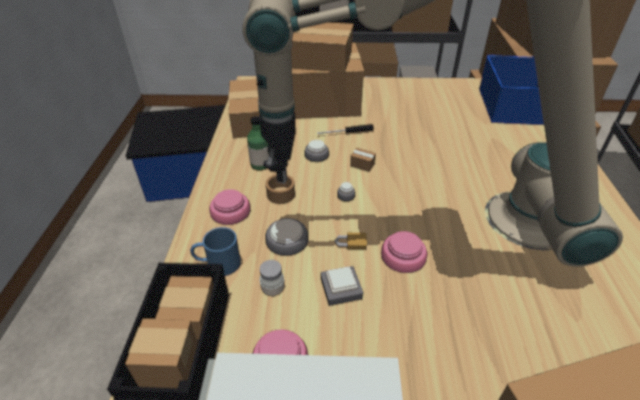

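View pics/wrist2.png

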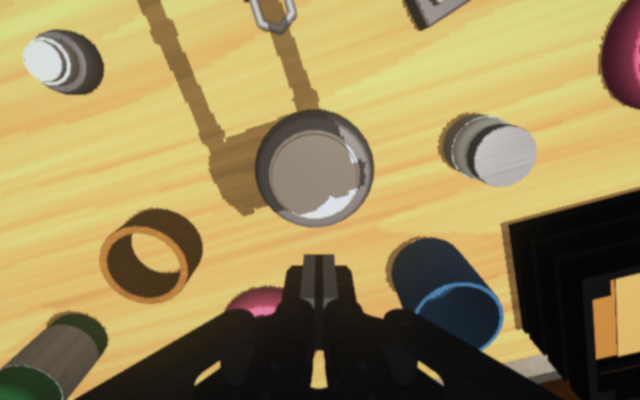

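Large cap dropped from 0.049 to 0.0407 (about 8.5 mm) in both the wrist (315,170) and side (287,232) views. The lamp hasn't shifted and nothing else was disturbed. Next, the medium lamp at (0.592,-0.276).

```bash
python3 -m crank '[[0,-0.7,-5.4,0,0,0,0],[0,-1.5,-10.9,0,0,0,0],[0,-2.2,-16.4,0,0,0,0],[0,-3,-21.9,0,0,0,0],[0,-3.7,-27.3,0,0,0,0]]'; python3 -m crank '[[0,-0.7,-5.4,0,0,0,0],[0,-1.5,-11,0,0,0,0],[0,-1.5,-11,0,0,0,0],[0,-1.5,-11,0,0,0,0]]'; python3 - <<'E'
from h import *
rows((.592,-.276,.2))
im=eyes.get_image("wrist"); save(im,"w3"); P=cloud(im)
hsv=cv2.cvtColor(im["color"],cv2.COLOR_BGR2HSV)
m=(P[...,2]>.038)&(P[...,2]<.052)&(np.hypot(P[...,0]-.592,P[...,1]+.276)<.045)
q=P[m];print(len(q),np.median(q,axis=0),cv2.minEnclosingCircle(q[:,:2].astype(np.float32)))
E
```

```text
clock: 6.3
position: [0.6082, -0.1681, 0.1965]
ee_rot: [0.566, -0.421, 0.568, 0.424]
contact_force: [1.0, 0.1, -0.0]
width: -0.0003
clock: 6.8
position: [0.5917, -0.2759, 0.197]
ee_rot: [0.567, -0.421, 0.568, 0.424]
contact_force: [-0.4, -0.2, -0.3]
width: -0.0002
pos [ 0.5917 -0.2759  0.197 ] F [-0.4 -0.2 -0.3] w -0.0002 t 6.8
tool shift cm [-0.3  -0.03 -0.  ]
2894 [ 0.58980386 -0.27823275  0.04445515] ((0.5912920236587524, -0.27881017327308655), 0.02844941057264805)
```

View pics/w3.png

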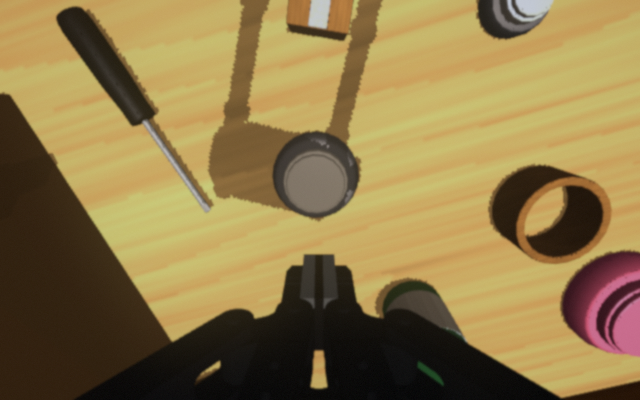

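The medium cap is at (316,180), centre about (0.591,-0.277), with clear space around it. Descending.

```bash
python3 -m crank '[[5,0,0,0,0,0,0],[10,0,0,0,0,0,0],[13.5,0,0,0,0,0,0],[14,0,0,0,0,0,0],[14,0,0,0,0,0,0]]'; python3 -m crank '[[0.4,0,0,0,0,0,0],[0.7,0,0,0,0,0,0],[0.7,0,0,0,0,0,0]]'
```

```text
clock: 7.48
position: [0.5934, -0.2757, 0.0599]
ee_rot: [0.567, -0.423, 0.567, 0.422]
contact_force: [-0.3, 1.0, -0.2]
width: -0.0003
clock: 7.85
position: [0.5927, -0.2766, 0.0528]
ee_rot: [0.567, -0.422, 0.567, 0.422]
contact_force: [-0.2, -0.4, -0.1]
width: 0.0001
```

```bash
python3 -m crank '[[0.3,0,0,0,0,0,0],[0.6,0,0,0,0,0,0],[0.6,0,0,0,0,0,0]]'; python3 -m crank '[[0.2,0,0,0,0,0,0],[0.4,0,0,0,0,0,0],[0.4,0,0,0,0,0,0]]';  python3 -m crank '[[0.2,0,0,0,0,0,0],[0.4,0,0,0,0,0,0],[0.4,0,0,0,0,0,0]]'
```

```text
clock: 8.22
position: [0.5923, -0.2764, 0.0459]
ee_rot: [0.567, -0.422, 0.567, 0.423]
contact_force: [0.0, -0.5, -0.4]
width: 0.0
clock: 8.6
position: [0.5928, -0.2766, 0.0426]
ee_rot: [0.567, -0.422, 0.567, 0.422]
contact_force: [-0.6, 0.6, 3.5]
width: -0.0002
clock: 8.98
position: [0.5928, -0.2766, 0.0383]
ee_rot: [0.567, -0.422, 0.567, 0.422]
contact_force: [-0.9, 0.2, 4.4]
width: -0.0001
```

```bash
python3 -m crank '[[0.2,0,0,0,0,0,0],[0.3,0,0,0,0,0,0],[0.3,0,0,0,0,0,0]]'; python3 -m crank '[[-2,0,0,0,0,0,0],[-7,0,0,0,0,0,0],[-12,0,0,0,0,0,0],[-16,0,0,0,0,0,0],[-16,0,0,0,0,0,0]]'; python3 - <<'E'
from h import *
im=eyes.get_image("wrist"); P=cloud(im); save(im,"w4")
m=(P[...,2]>.025)&(P[...,2]<.056)&(np.hypot(P[...,0]-.59,P[...,1]+.278)<.015)
print(m.sum(),np.median(P[m],axis=0))
rows((.4995,-.077,.2))
E
```

```text
clock: 9.35
position: [0.5928, -0.2766, 0.0353]
ee_rot: [0.567, -0.422, 0.567, 0.422]
contact_force: [0.2, 0.5, 4.3]
width: 0.0001
clock: 9.98
position: [0.5943, -0.2774, 0.1986]
ee_rot: [0.568, -0.424, 0.566, 0.42]
contact_force: [0.4, -0.6, -0.1]
width: 0.0002
872 [ 0.58964444 -0.27785601  0.03675801]
pos [ 0.593  -0.2767  0.1961] F [ 0.2  0.2 -0.4] w 0.0002 t 10.025
tool shift cm [-0.43 14.68 16.45]
```

View pics/w4.png

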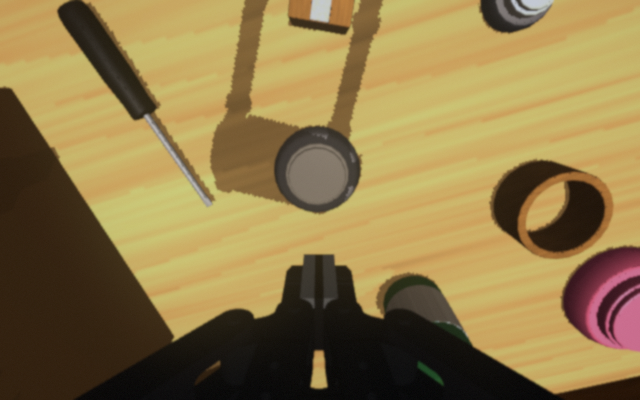

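The medium cap (316,175) dropped from 0.0445 to 0.0368 (about 7.7 mm), and the lamp has not moved. On to the small one.

```bash
python3 -m crank '[[0,3.7,4.1,0,0,0,0],[0,7.4,8.2,0,0,0,0],[0,11.1,12.3,0,0,0,0],[0,14.7,16.4,0,0,0,0],[0,14.7,16.4,0,0,0,0]]'; python3 -m crank '[[0,0,0,0,0,0,0],[0,0,0,0,0,0,0]]'; python3 - <<'E'
from h import *
im=eyes.get_image("wrist"); save(im,"w5"); P=cloud(im)
m=(P[...,2]>.034)&(P[...,2]<.048)&(np.hypot(P[...,0]-.4995,P[...,1]+.077)<.04)
q=P[m];print(len(q),np.median(q,axis=0),cv2.minEnclosingCircle(q[:,:2].astype(np.float32)))
rows((.4995,-.077,.2))
E
```

```text
clock: 10.65
position: [0.4951, -0.0737, 0.1932]
ee_rot: [0.565, -0.421, 0.567, 0.425]
contact_force: [-0.6, 0.2, -0.4]
width: -0.0001
clock: 10.9
position: [0.4993, -0.0782, 0.1945]
ee_rot: [0.567, -0.422, 0.568, 0.422]
contact_force: [1.6, -0.6, -0.4]
width: -0.0002
1289 [ 0.49621433 -0.07776491  0.04110904] ((0.497701495885849, -0.07845999300479889), 0.01875988021492958)
pos [ 0.4993 -0.0783  0.1946] F [-0.1  0.1 -1. ] w 0.0002 t 10.95
tool shift cm [-0.54  0.02  0.13]
```

View pics/w5.png

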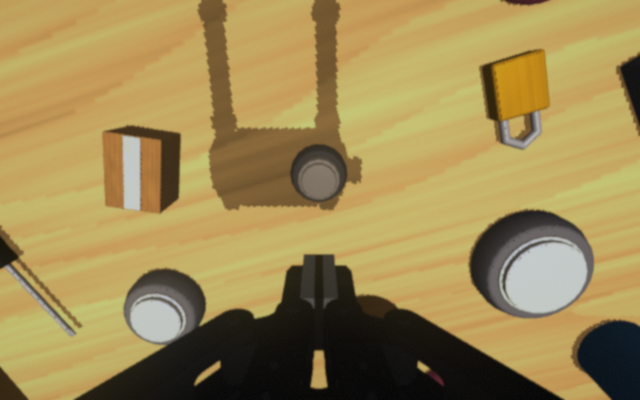

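The small cap is at (319,178), centre about (0.498,-0.078), directly under the tip. Descending.

```bash
python3 -m crank '[[5,0,0,0,0,0,0],[10,0,0,0,0,0,0],[13.5,0,0,0,0,0,0],[14,0,0,0,0,0,0],[14,0,0,0,0,0,0]]'; python3 -m crank '[[0.4,0,0,0,0,0,0],[0.6,0,0,0,0,0,0],[0.6,0,0,0,0,0,0]]'
```

```text
clock: 11.58
position: [0.4997, -0.0779, 0.0557]
ee_rot: [0.567, -0.422, 0.567, 0.422]
contact_force: [-0.1, 0.2, -0.0]
width: -0.0001
clock: 11.95
position: [0.4991, -0.0772, 0.0498]
ee_rot: [0.567, -0.423, 0.567, 0.422]
contact_force: [-0.4, -0.7, -0.1]
width: -0.0001
```

```bash
python3 -m crank '[[0.3,0,0,0,0,0,0],[0.6,0,0,0,0,0,0],[0.6,0,0,0,0,0,0]]'; python3 -m crank '[[0.2,0,0,0,0,0,0],[0.4,0,0,0,0,0,0],[0.4,0,0,0,0,0,0]]';  python3 -m crank '[[0.2,0,0,0,0,0,0],[0.4,0,0,0,0,0,0],[0.4,0,0,0,0,0,0]]'
```

```text
clock: 12.32
position: [0.4985, -0.0771, 0.043]
ee_rot: [0.567, -0.422, 0.567, 0.423]
contact_force: [0.1, 0.1, -0.8]
width: 0.0001
clock: 12.7
position: [0.499, -0.0772, 0.0394]
ee_rot: [0.567, -0.422, 0.567, 0.422]
contact_force: [-1.0, 0.3, 2.1]
width: 0.0001
clock: 13.08
position: [0.499, -0.0772, 0.0353]
ee_rot: [0.567, -0.422, 0.567, 0.422]
contact_force: [-0.7, 1.0, 2.7]
width: 0.0003
```

```bash
python3 -m crank '[[0.2,0,0,0,0,0,0],[0.35,0,0,0,0,0,0],[0.35,0,0,0,0,0,0]]'; python3 -m crank '[[-2,0,0,0,0,0,0],[-7,0,0,0,0,0,0],[-12,0,0,0,0,0,0],[-16,0,0,0,0,0,0],[-16,0,0,0,0,0,0]]'; python3 - <<'E'
from h import *
im=eyes.get_image("wrist"); P=cloud(im); save(im,"w6")
m=(P[...,2]>.025)&(P[...,2]<.056)&(np.hypot(P[...,0]-.496,P[...,1]+.078)<.01)
print(m.sum(),np.median(P[m],axis=0))
for n in("scene","side"):
    im=eyes.get_image(n);save(im,n+"6");P=cloud(im)
    for k,x,y,r in(("L",.652,.103,.02),("M",.592,-.276,.014),("S",.4985,-.077,.009),("Q",.513,.254,.014)):
        m=(P[...,2]>.025)&(P[...,2]<.056)&(np.hypot(P[...,0]-x,P[...,1]-y)<r)
        print(n,k,m.sum(),np.median(P[m],axis=0))
E
```

```text
clock: 13.45
position: [0.499, -0.0773, 0.0318]
ee_rot: [0.567, -0.422, 0.567, 0.422]
contact_force: [-0.6, -0.7, 4.8]
width: -0.0002
clock: 14.08
position: [0.5007, -0.0778, 0.1946]
ee_rot: [0.569, -0.424, 0.566, 0.42]
contact_force: [-1.0, 0.2, -1.1]
width: 0.0003
394 [ 0.49596247 -0.07801873  0.03314437]
scene L 157 [0.65223517 0.10291963 0.038434  ]
scene M 98 [ 0.59159778 -0.27650988  0.03463311]
scene S 28 [ 0.49963032 -0.07699806  0.03067561]
scene Q 54 [0.51180971 0.25420169 0.04300797]
side L 139 [0.65173887 0.10286335 0.04006542]
side M 31 [ 0.59370185 -0.27650513  0.03648209]
side S 19 [ 0.49955018 -0.07776649  0.03220924]
side Q 91 [0.51168782 0.25428129 0.04552508]
```

View pics/scene6.png

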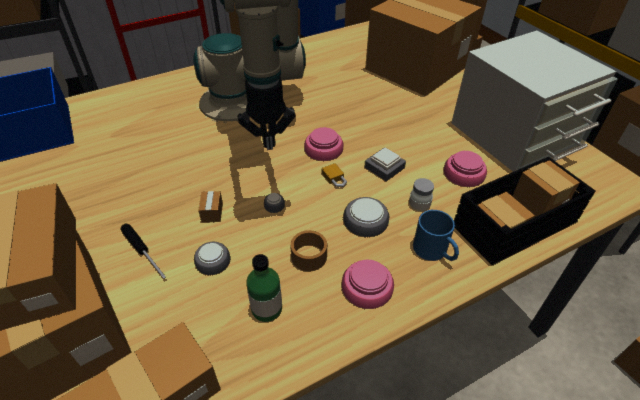

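View pics/w6.png

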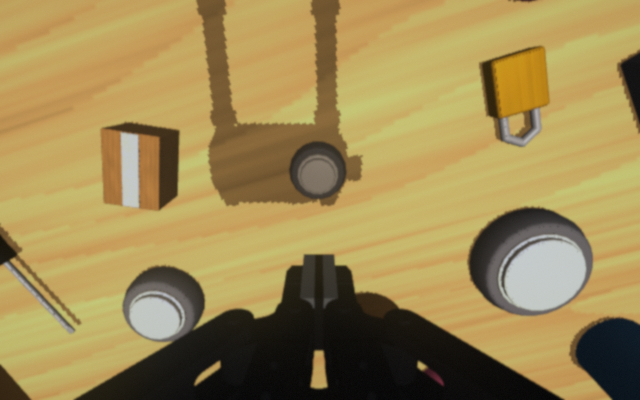

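The round caps are all down about 8 to 9 mm: scene large (367,213), medium (212,256), small (274,201). The square at (385,162) is unchanged at its off height, and nothing has moved. The arm is clear, so I'm handing in.

```bash
python3 -c "
from rig import manip; print(manip.sign_off())"
```

```text
the job is handed in; nothing more can be done
None
```

I pressed the three round lamps' caps with the shut fingertips in the order asked: large, then medium, then small. Contact force stayed at about 5 N or less in the readings, and the job was handed in at about 14 s.

| Lamp | Cap height before (m) | Cap height after (m) | Camera | Pressed by |
|---|---|---|---|---|
| Large | 0.049 | 0.041 | wrist | about 8.5 mm |
| Medium | 0.0445 | 0.037 | wrist | about 7.7 mm |
| Small | 0.041 | 0.033 | wrist | about 8 mm |
| Square (not touched) | 0.045 | 0.0455 | side | none |

- **Switched on:** each round cap went well past the 4 mm switching point and stayed down after I let go. No glow shows in the pictures, so "on" rests on these heights alone.
- **Left alone:** in the final scene picture, no lamp and none of the other things on the bench had visibly moved. The arm was clear, with the fingertips about 0.19 m above the table.
- **Disagreement between cameras:** in the first pictures the scene and side views differed by 6–9 mm in lamp position. I used their average, which the wrist camera confirmed to within about 3 mm. The scene view also reads heights 1.5–2.5 mm lower than the other cameras.

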